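# Level the little desk shelf and keep its foot pressed down

### The arm

A 7-joint arm with a two-finger parallel gripper is mounted at the origin on the work surface. World frame = base frame: x ahead of the robot, y to its left, z up, the work surface at z = 0. Lengths are in m, angles in rad, forces in N, time in s.
With the tool pointing down it reaches from about 0.4 to 0.85 m from the base axis. Payload 10.4 kg.
Tool frame: the origin (TCP) lies between the finger pads; the fingertips stand tcp_to_tips ahead of it and the grasp point (between the pads) lies 8 mm behind it (tcp_to_tips is the distance from the TCP to the fingertips, in m); z points along the fingers, y is the line along which they close (so a half turn about z gives the same grasp; the last joint's range is limited). The gripper opens to 85 mm and grips with 20 to 120 N. Pads are 22 mm wide; open, the fingers measure 114 mm over their backs; the gripper's body (76 mm by 85 mm) begins 54 mm behind the grasp point. The pads swing forward as they close: fully open they stand 13 mm farther back than shut.
Start: joints at [1.157, 0.332, -0.065, 1.46, 0.022, 1.35, -0.088], TCP at [0.238, -0.578, 0.242] pointing down, gripper open.
Joint ranges: [-2.6, 2.6], [-0.5, 2.12], [-1.47, 1.34], [0.16, 2.42], [-1.27, 4.41], [0.06, 2.06], [-2.6, 2.6]. Speed limits (rad/s): [2.22, 2.22, 2.79, 2.79, 3.14, 3.14, 3.14].

### API

Orientations are given as a unit quaternion [x, y, z, w].
In Python, from workcell import * gives the robot as it stands.
- The arm moves only by the tool apply_moves, never from a script. Its argument "rows" is a list of rows, each an object of numbers: "x", "y", "z": the shift along the tool's x, y, z in mm; "ax", "ay", "az": the turn, a rotation vector about the tool's x, y, z in degrees; "gripper": the closure, from 0 (fully open) to 1 (shut). A call has 1 to 5 rows; each row shifts and turns the commanded pose from where the row before left it, along the tool's axes as they then stand; what a row does not reach is not made up. A row lasts 1/12 s, in which the tool goes at most 41.7 mm and 7.16 degrees, less where a joint would pass 70% of its speed; a pose out of reach is approached as far as the arm can. A call with a gripper value outside its range is refused whole. The fingers move at their own pace and stop on an object; "newtons" is the grip in N (left out, the last holds). Time passes only in rows, so rows that do not move let the fingers close. It gives the time, the measured TCP pose, the force, the opening and the grip force at its end, in the units of the state.
- get_obs(): the state, without advancing time (a new reading comes with each control period).
- camera(name): name is "scene" or "top"; returns a dict with "color" (480x640x3 uint8, red, green, blue), "fov_y" (degrees; the focal length in pixels is half the picture's height over the tangent of half this angle, whatever the lens; pixels are square), "cx", "cy" (the principal point, pixels), "k1" (the pictures are not rectified: a ray, as slopes to the right and down, at radius r is drawn at 1 + k1 r^2 times it, then the intrinsics apply), "rvec" (rotation vector, rad) and "tvec" (3), from world to camera coordinates, as OpenCV has them. Camera axes: x right, y down, z forward; pixel columns grow to the right and rows downward; lengths in m; the calibration is good to about 2 mm. A picture is of the moment at which its call begins. There is no depth.
- hand_in(): hands the job in; it is judged then, once.
The state is a dict: "clock": time; "joint_pos": joint angles; "joint_velocities": joint speeds; "tau": joint torques, N m; "position": TCP position; "ee_rot": TCP orientation; "ft_force": force on the tool from outside, world axes, zero at the start; "torque": the same for the moment, N m; "grip_width": opening from 0.0 (shut) to 1.0 (fully open); "grasp_force": force on a finger pad.
Only numpy, scipy, OpenCV 4.12 (cv2) and the standard library are available. Lean on these libraries where they do the work, as an engineer would, in place of code of your own. Each camera call takes 0.05 s, during which the arm holds its last target. There are 200 camera calls.

### The job

Lay the yellow spirit level lengthwise on the grey strip of the little white desk shelf and let go of it. Then take the orange knob of the levelling foot, push it down until the foot stands firmly on the desk, and turn it until the bubble sits centred between the two black lines. Finish still holding the knob and pressing, with the bubble centred, so that a colleague can lock the foot; leave the other things on the desk alone.

Things in the scene. Friction and masses are not known exactly. Their poses are not given: they have to be found in the camera images.
- level_mid (a point): Centre of the loose spirit level (yellow, black end caps, 180 long x 26 wide x 36 mm high, about 0.24 kg), which starts lying on the desk, window up. x runs along its length, z up; the point is half-way up, 18 mm above its underside.
- level: The same spirit level; origin at the centre of its underside.
- bubble (a joint): Position of the white bubble (16 mm long) in the green window on top of the level, in m along the level's +x from the middle: 0 is centred. It goes to the higher end, about 1 mm per mrad of slope, stops at +-0.023 and settles in about 1 s. Two black lines across the window at +-12.5 mm: the bubble has 4 mm of play each way between them.
- board: The shelf's white board, 150 wide x 345 long x 16 mm thick, hinged at one end on a fixed dark stand. Origin on the hinge, at the board's underside (72 mm above the desk), mid-width; the board runs along its own -y; x across, z up. A spring lifts the free end: left alone it floats about 0.03 rad above level; 3 to 6 N down at the knob brings it to the desk.
- rest (a point): Middle of the grey strip (60 x 200 mm, along y) on top of the board, at its surface: where the spirit level goes, its length along this point's y, either way round. 115 mm from the hinge, 185 mm from the knob.
- knob_mid (a point): Middle of the upright round orange ribbed knob of the levelling foot, diameter 33 to 35 mm, 30 mm high; this point is on its axis, half-way up, 33 mm above the board's top when not pushed. It is at the board's free end, 300 mm from the hinge. Clockwise from above it screws the foot out; turning takes about 0.1 N m, at 0.9 rad or more beyond level it meets a stop.
- foot: The levelling foot under the knob: steel stem with a round black rubber sole, diameter 34 mm. Origin at the middle of the sole's underside: z is its clearance over the desk, about 11 to 16 mm when the board floats, 0 when it stands.
- knob: The same knob; origin at its underside's middle. Pushed, it sinks up to 14 mm into the board on a spring (3 N to start, then 0.6 N per mm). With the foot on the desk, each rad clockwise raises this end 5 mm (17 mrad of slope), moving the bubble 17 mm away from the hinge end. When first pressed down this end is 3 to 6 mm too low: 0.55 to 1.25 rad clockwise is needed.
- bottle: Bystander: drink bottle with red cap, diameter 62, 190 mm high; origin at the centre of its underside.
- tape: Bystander: roll of white tape lying flat, diameter 64, 24 mm high; origin at the centre of its underside.
- stapler: Bystander: blue stapler, 36 x 130 mm (along y), 33 mm high; origin at the centre of its underside.
- mouse: Bystander: white computer mouse, 100 x 58 x 30 mm high; origin at the centre of its underside.
Mind the look-alikes: they are no part of the job. What is meant by the level is not pink or red, and is the larger of those in its own colour.

How it is judged:
By the outcome, as a careful person would: the job done as asked, in the order asked, and still so for the second after the job is handed in, while the arm keeps its last pose, push and grip.
It also fails if it takes over 48 s, if anything falls off the work surface, if the arm or the gripper's body presses on something with over 40 N, if the wrist force passes 120 N, or if a joint passes its speed limit or range.

## Working session

There is one attempt and no reset: what is moved stays moved. The work goes in short steps, Python scripts to look and compute and a tool call to move; the robot and the scene stay as the last step left them, time stands still between calls to the robot, and variables do not carry over. Pictures are saved under pics/ and viewed, at most 10 in all, crops included, and the job is handed in when it is done.

Besides the shell and the picture viewer there is one more tool, called after ">>>" as a command line: name --argument value ..., lists and objects as JSON in quotes. apply_moves: Moves the arm, as the interface text tells. Its arguments: {"type":"object","properties":{"rows":{"type":"array","items":{"type":"object","properties":{"x":{"type":"number"},"y":{"type":"number"},"z":{"type":"number"},"ax":{"type":"number"},"ay":{"type":"number"},"az":{"type":"number"},"gripper":{"type":"number"}}}},"newtons":{"type":"number"}},"required":["rows"]}

```bash
mkdir -p pics; ls; cat > h.py <<'E'
from workcell import *
import numpy as np, cv2
from scipy.spatial.transform import Rotation as R
def cam(n):
    c=camera(n); c['K']=None
    f=240/np.tan(np.radians(c['fov_y'])/2); c['f']=f; return c
def save(c,name,box=None,s=1):
    im=c['color'][:,:,::-1]
    if box: im=im[box[1]:box[3],box[0]:box[2]]
    cv2.imwrite('pics/'+name+'.png',cv2.resize(im,None,fx=s,fy=s,interpolation=cv2.INTER_CUBIC))
def px2w(c,u,v,z):
    d=np.array([(u-c['cx'])/c['f'],(v-c['cy'])/c['f']]); s=d.copy()
    for _ in range(30): s=d/(1+c['k1']*(s@s))
    Rm=cv2.Rodrigues(np.array(c['rvec'],float))[0]; t=np.array(c['tvec'],float).ravel()
    o=-Rm.T@t; r=Rm.T@np.array([s[0],s[1],1]); return o+r*(z-o[2])/r[2]
def w2px(c,p):
    Rm=cv2.Rodrigues(np.array(c['rvec'],float))[0]; q=Rm@np.array(p)+np.array(c['tvec'],float).ravel()
    s=q[:2]/q[2]; s=s*(1+c['k1']*(s@s)); return s*c['f']+[c['cx'],c['cy']]
E
python3 - <<'E'
from h import *
import pickle
d={}
for n in('scene','top'):
    c=cam(n); d[n]=c; save(c,n+'0',None,1.25); print(n,c['f'],c['cx'],c['cy'],c['k1'],c['rvec'],c['tvec'])
pickle.dump(d,open('c0.pkl','wb'))
o=get_obs(); print(o); print(R.from_quat(o['ee_rot']).as_matrix())
print(tcp_to_tips)
E
```

```text
pics
scene 446.9158115077934 319.74365320519547 244.68177792992358 0.0013825428984679056 [ 2.30025045  0.7261037  -0.3032712 ] [-0.41500777 -0.13390873  1.37722751]
top 482.66277097703653 315.5808302530855 234.7957930385929 -0.06829507340846586 [ 2.17780756 -2.18424994  0.04759755] [-0.01130481  0.52575345  1.3094632 ]
{'clock': 0.1, 'joint_pos': array([ 1.15741299,  0.33279577, -0.06469504,  1.460809  ,  0.02160165,
        1.34987688, -0.08850294]), 'joint_velocities': array([-2.88059123e-05, -1.40120791e-03, -5.79469274e-04, -3.10543587e-03,
        5.25760505e-04, -4.98934120e-04, -6.05855865e-04]), 'tau': array([ 2.66894378e-03, -6.26747918e+01,  5.01254294e-02, -3.92432714e+01,
        1.63451600e-02,  6.97570751e-03, -1.43838434e-07]), 'position': array([ 0.23795515, -0.57761234,  0.2416266 ]), 'ee_rot': array([ 9.80970466e-01,  1.94156093e-01, -1.42572883e-04, -5.79534984e-04]), 'ft_force': array([ 0.19162636, -0.40377274,  0.0308899 ]), 'torque': array([-0.01018746, -0.01468514, -0.0211299 ]), 'grasp_force': 0.0, 'grip_width': 1.000020689049586}
[[ 9.24606783e-01  3.80922621e-01 -5.04760072e-04]
 [ 3.80922951e-01 -9.24606151e-01  1.08165062e-03]
 [-5.46790794e-05 -1.19237619e-03 -9.99999288e-01]]
0.011
```

View pics/scene0.png

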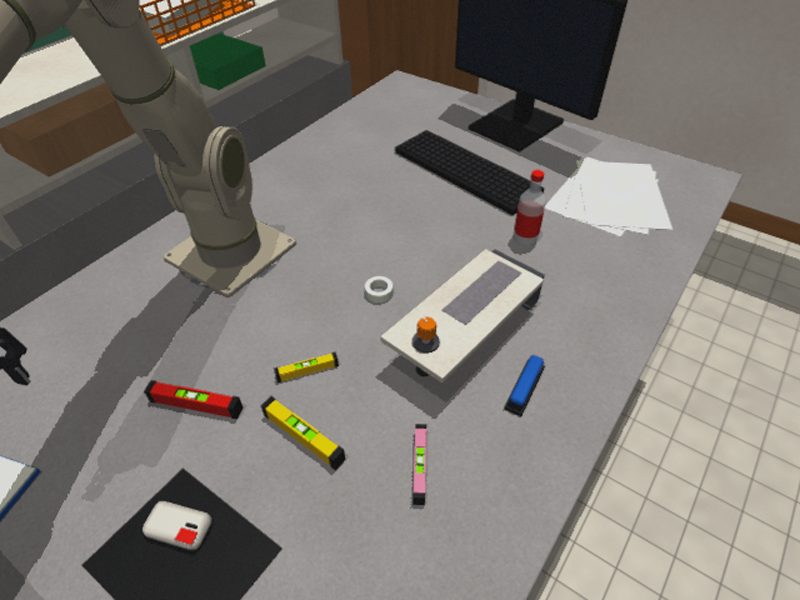

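View pics/top0.png

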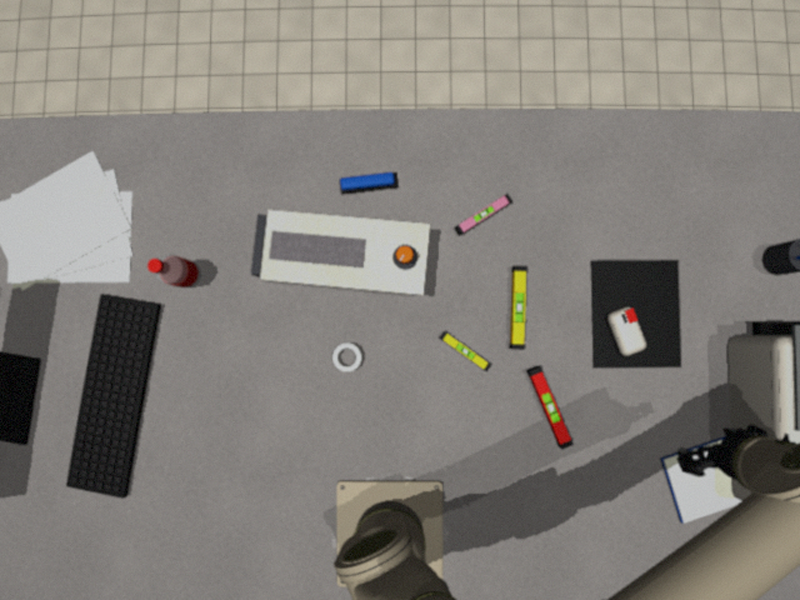

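Scaled ×1.25 in the top picture, the candidates are: large yellow (519,307), small yellow (466,351), red (550,406) and pink (484,214). I choose the large yellow one. The shelf has its knob at (404,255) and its strip at (318,249).

```bash
python3 - <<'E'
from h import *
import pickle
d=pickle.load(open('c0.pkl','rb'))
save(d['top'],'topc',(195,150,435,300),3.3)
E
```

```text
(no output)
```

View pics/topc.png

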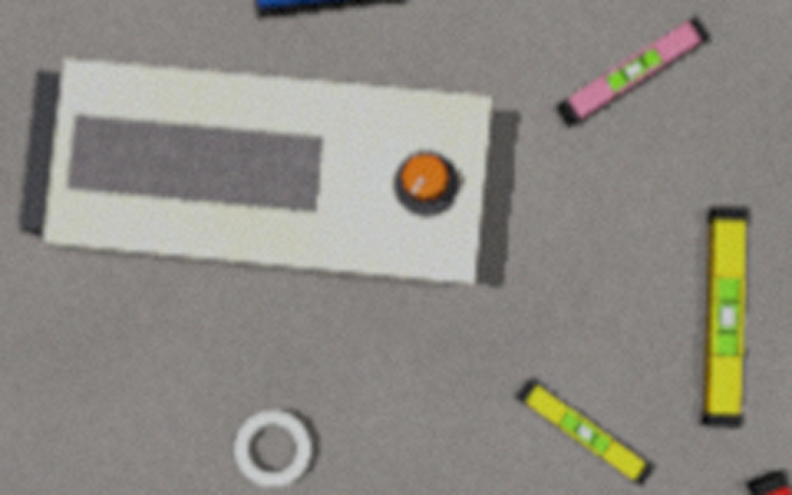

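```bash
cat >> h.py <<'E'
def grasp_info():
    o=get_obs(); M=R.from_quat(o['ee_rot']).as_matrix(); return o,M
def to(target,yaw_y,tool=None):
    "tool-axis shift (mm) to TCP target and az (deg) so that tool y lies along direction yaw_y"
    o,M=grasp_info(); d=M.T@(np.array(target)-o['position'])*1000
    a=np.degrees(np.arctan2(M[1,1],M[0,1])); b=np.degrees(np.arctan2(yaw_y[1],yaw_y[0]))
    az=-((b-a+90)%180-90)
    return d.round(1),round(az,1)
E
python3 - <<'E'
from h import *
import pickle
d=pickle.load(open('c0.pkl','rb')); c=d['top']
P=lambda u,v,z:px2w(c,195+(u+.5)/3.3-.5,150+(v+.5)/3.3-.5,z)
a,b=P(729.5,208,.036),P(722.5,424,.036); print('level',a,b,(a+b)/2,np.linalg.norm(a-b))
s=[P(77,116,.089),P(322,137,.095),P(316,211,.095),P(68,187,.089)]
print('strip',np.mean(s,0)); dr=(s[1]+s[2]-s[0]-s[3])/2; print(dr,np.linalg.norm(dr),(s[0]+s[1]-s[2]-s[3])/2)
dd=dr/np.linalg.norm(dr);k=P(426,174,.145); print('knob',k,'from rest',np.linalg.norm((k-np.mean(s,0))[:2]), np.mean(s,0)+dd*.185)
bc=[P(65,60,.088),P(491,96,.098),P(475,284,.098),P(44,242,.088)]; print(np.array(bc)); 
e=(bc[1]+bc[2]-bc[0]-bc[3])/2; print(e,np.linalg.norm(e),np.mean(bc,0))
l=(a-b)[:2]; print(to([*((a+b)/2)[:2],.12],[-l[1],l[0]]))
# verify in scene
c2=d['scene']
for p in [a,b,k,*s]: print((w2px(c2,p)*1.25).round(0))
E
```

```text
level [ 0.58359914 -0.28487579  0.036     ] [ 0.40677227 -0.27657766  0.036     ] [ 0.4951857  -0.28072672  0.036     ] 0.17702147941441249
strip [0.61545029 0.1470706  0.092     ]
[-0.01998427 -0.19708256  0.006     ] 0.19818402362458676 [ 0.05777215 -0.0055859   0.        ]
knob [ 0.59850592 -0.03572553  0.145     ] from rest 0.18357978538605724 [ 0.59679546 -0.03690121  0.09760086]
[[ 0.69944978  0.25289707  0.088     ]
 [ 0.66615413 -0.08702112  0.098     ]
 [ 0.51806603 -0.07359603  0.098     ]
 [ 0.55327272  0.26783904  0.088     ]]
[-0.03425117 -0.34067663  0.01      ] 0.34254008192528157 [0.60923566 0.09002974 0.093     ]
(array([ 350.9, -176.4,  121.8]), np.float64(25.1))
[339. 455.]
[268. 401.]
[428. 326.]
[521. 273.]
[466. 325.]
[442. 311.]
[499. 261.]
```

The crop confirms the large yellow level, about 177 mm long, with its centre near (0.495,-0.281). The strip is at (0.615,0.147) and the knob at (0.598,-0.036).

>>> apply_moves --rows '[{"x": 30,"y": -15,"z": 4,"gripper": 0},{"x": 30,"y": -15,"z": 4},{"x": 30,"y": -15,"z": 4},{"x": 30,"y": -15,"z": 4},{"x": 30,"y": -15,"z": 4}]'

```text
invalid input at $.rows[0]: expected keys x, y, z, ax, ay, az, gripper
```

>>> apply_moves --rows '[{"x": 30,"y": -15,"z": 4},{"x": 30,"y": -15,"z": 4},{"x": 30,"y": -15,"z": 4},{"x": 30,"y": -15,"z": 4},{"x": 30,"y": -15,"z": 4}]'

```text
invalid input at $.rows[0]: expected keys x, y, z, ax, ay, az, gripper
```

>>> apply_moves --rows '[{"x": 30,"y": -15,"z": 16},{"x": 21,"y": -11,"z": 16},{"az": 6.3,"z": 16},{"az": 6.3,"z": 16},{"az": 6.3,"z": 10}]'

```text
invalid input at $.rows[0]: expected keys x, y, z, ax, ay, az, gripper
```

>>> apply_moves --rows '[{"az": 6.2,"z": 8},{}]'

```text
invalid input at $.rows[0]: expected keys x, y, z, ax, ay, az, gripper
```

```bash
python3 - <<'E'
from h import *
print(to([.4952,-.2807,.018],[.047,.999])); print(get_obs()['position'],get_obs()['clock'])
save(cam('scene'),'s1',(190,220,350,340),5)
E
```

```text
(array([ 351. , -176.3,  223.8]), np.float64(25.1))
[ 0.23795515 -0.57761234  0.2416266 ] 0.1
```

View pics/s1.png

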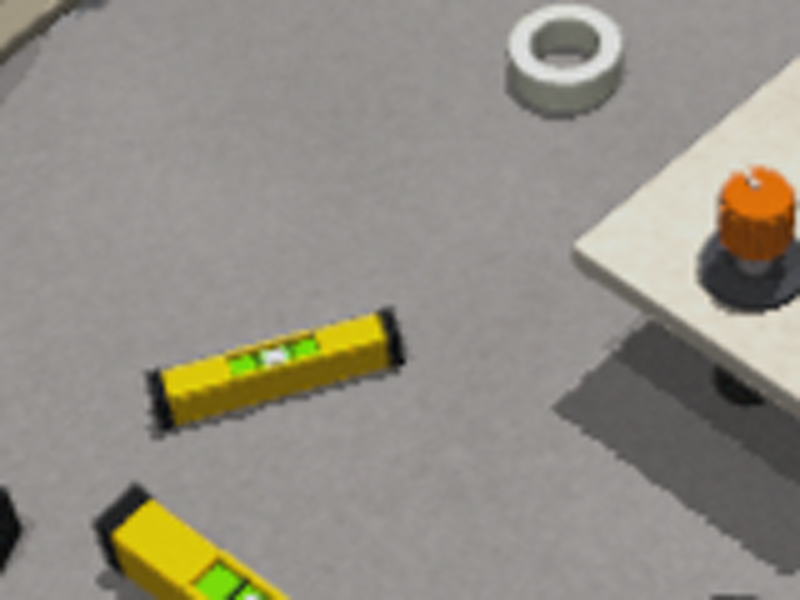

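The move was refused because every key is required. The arm has not moved, so the picture only shows the small yellow level and the knob.

>>> apply_moves --rows '[{"x": 30,"y": -15,"z": 4,"ax": 0,"ay": 0,"az": 0,"gripper": 0},{"x": 30,"y": -15,"z": 4,"ax": 0,"ay": 0,"az": 0,"gripper": 0},{"x": 30,"y": -15,"z": 4,"ax": 0,"ay": 0,"az": 0,"gripper": 0},{"x": 30,"y": -15,"z": 4,"ax": 0,"ay": 0,"az": 0,"gripper": 0},{"x": 30,"y": -15,"z": 4,"ax": 0,"ay": 0,"az": 0,"gripper": 0}]'

```text
clock: 0.57
position: [0.3489, -0.45, 0.222]
ee_rot: [0.981, 0.194, -0.0, -0.0]
ft_force: [0.9, -0.2, -0.2]
grip_width: 0.996
grasp_force: 0.0
```

>>> apply_moves --rows '[{"x": 30,"y": -15,"z": 4,"ax": 0,"ay": 0,"az": 0,"gripper": 0},{"x": 30,"y": -15,"z": 4,"ax": 0,"ay": 0,"az": 0,"gripper": 0},{"x": 30,"y": -15,"z": 4,"ax": 0,"ay": 0,"az": 0,"gripper": 0},{"x": 30,"y": -15,"z": 4,"ax": 0,"ay": 0,"az": 0,"gripper": 0},{"x": 30,"y": -15,"z": 4,"ax": 0,"ay": 0,"az": 0,"gripper": 0}]'

```text
clock: 0.98
position: [0.4591, -0.3235, 0.2021]
ee_rot: [0.981, 0.194, -0.0, -0.0]
ft_force: [0.2, -0.1, -0.0]
grip_width: 1.001
grasp_force: 0.0
```

>>> apply_moves --rows '[{"x": 30,"y": -15,"z": 16,"ax": 0,"ay": 0,"az": 0,"gripper": 0},{"x": 21,"y": -11,"z": 16,"ax": 0,"ay": 0,"az": 0,"gripper": 0},{"x": 0,"y": 0,"z": 16,"ax": 0,"ay": 0,"az": 6.3,"gripper": 0},{"x": 0,"y": 0,"z": 16,"ax": 0,"ay": 0,"az": 6.3,"gripper": 0},{"x": 0,"y": 0,"z": 10,"ax": 0,"ay": 0,"az": 6.3,"gripper": 0}]'

```text
clock: 1.4
position: [0.4951, -0.2806, 0.1263]
ee_rot: [1.0, 0.028, -0.001, -0.001]
ft_force: [0.1, 0.2, 0.6]
grip_width: 0.999
grasp_force: 0.0
```

>>> apply_moves --rows '[{"x": 0,"y": 0,"z": 8,"ax": 0,"ay": 0,"az": 6.2,"gripper": 0},{"x": 0,"y": 0,"z": 0,"ax": 0,"ay": 0,"az": 0,"gripper": 0}]'

```text
clock: 1.57
position: [0.4945, -0.2809, 0.1183]
ee_rot: [1.0, -0.026, -0.001, -0.001]
ft_force: [-0.2, -0.1, -0.0]
grip_width: 1.001
grasp_force: 0.0
```

```bash
python3 - <<'E'
from h import *
print(to([.4952,-.2807,.018],[.047,.999])); print(get_obs()['position'],get_obs()['clock'],get_obs()['joint_pos'])
E
```

```text
(array([ 1.000e+00, -1.000e-01,  1.003e+02]), np.float64(-0.3))
[ 0.49451739 -0.28088239  0.11827388] 1.5667 [ 0.64237278  0.32600164 -0.24389426  1.7462162   0.08748937  1.08326857
 -1.25345792]
```

>>> apply_moves --rows '[{"x": 1,"y": 0,"z": 30,"ax": 0,"ay": 0,"az": 0,"gripper": 0},{"x": 0,"y": 0,"z": 30,"ax": 0,"ay": 0,"az": 0,"gripper": 0},{"x": 0,"y": 0,"z": 20,"ax": 0,"ay": 0,"az": 0,"gripper": 0},{"x": 0,"y": 0,"z": 12,"ax": 0,"ay": 0,"az": 0,"gripper": 0},{"x": 0,"y": 0,"z": 8,"ax": 0,"ay": 0,"az": 0,"gripper": 0}]'

```text
clock: 1.98
position: [0.4962, -0.2813, 0.0193]
ee_rot: [1.0, -0.022, -0.001, -0.0]
ft_force: [0.6, -0.2, 0.9]
grip_width: 0.999
grasp_force: 0.0
```

>>> apply_moves --rows '[{"x": 0,"y": 0,"z": 0,"ax": 0,"ay": 0,"az": 0,"gripper": 0},{"x": 0,"y": 0,"z": 0,"ax": 0,"ay": 0,"az": 0,"gripper": 1},{"x": 0,"y": 0,"z": 0,"ax": 0,"ay": 0,"az": 0,"gripper": 1},{"x": 0,"y": 0,"z": 0,"ax": 0,"ay": 0,"az": 0,"gripper": 1},{"x": 0,"y": 0,"z": 0,"ax": 0,"ay": 0,"az": 0,"gripper": 1}]' --newtons 40

```text
clock: 2.4
position: [0.4972, -0.2818, 0.0213]
ee_rot: [1.0, -0.024, 0.001, 0.0]
ft_force: [-0.5, -0.5, 0.1]
grip_width: 0.455
grasp_force: 0.0
```

>>> apply_moves --rows '[{"x": 0,"y": 0,"z": 0,"ax": 0,"ay": 0,"az": 0,"gripper": 1},{"x": 0,"y": 0,"z": 0,"ax": 0,"ay": 0,"az": 0,"gripper": 1},{"x": 0,"y": 0,"z": 0,"ax": 0,"ay": 0,"az": 0,"gripper": 1},{"x": 0,"y": 0,"z": 0,"ax": 0,"ay": 0,"az": 0,"gripper": 1},{"x": 0,"y": 0,"z": 0,"ax": 0,"ay": 0,"az": 0,"gripper": 1}]'

```text
clock: 2.82
position: [0.4971, -0.2818, 0.0212]
ee_rot: [1.0, -0.024, 0.001, 0.0]
ft_force: [-1.0, 0.7, 6.1]
grip_width: 0.295
grasp_force: 41.0
```

```bash
python3 - <<'E'
from h import *
o=get_obs(); print(o['position'],o['grasp_force'],o['grip_width']);print(to([.4952,-.2807,.018],[.047,.999]))
save(cam('top'),'t2',(350,200,470,300),5)
E
```

```text
[ 0.49707244 -0.28178503  0.02117113] 41.00415498018265 0.2947741130091996
(array([-1.9, -1. ,  3.2]), np.float64(-0.0))
```

View pics/t2.png

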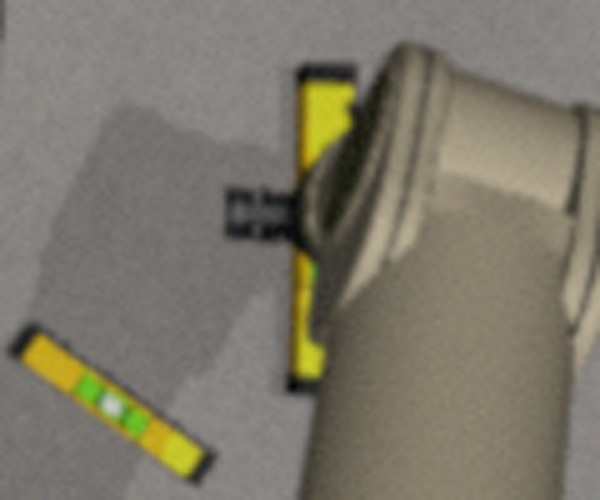

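The level is held: the opening is 25 mm at 41 N, and the TCP is about 2 mm off its middle along its length. Next I lift it and carry it over.

>>> apply_moves --rows '[{"x": 0,"y": 0,"z": -15,"ax": 0,"ay": 0,"az": 0,"gripper": 1},{"x": 0,"y": 0,"z": -35,"ax": 0,"ay": 0,"az": 0,"gripper": 1},{"x": 0,"y": 0,"z": -40,"ax": 0,"ay": 0,"az": 0,"gripper": 1},{"x": 0,"y": 0,"z": -40,"ax": 0,"ay": 0,"az": 0,"gripper": 1},{"x": 0,"y": 0,"z": -40,"ax": 0,"ay": 0,"az": 0,"gripper": 1}]' --newtons 60

```text
clock: 3.28
position: [0.496, -0.2811, 0.1919]
ee_rot: [1.0, -0.024, -0.0, -0.0]
ft_force: [0.7, -0.9, -2.5]
grip_width: 0.291
grasp_force: 59.7
```

>>> apply_moves --rows '[{"x": 5,"y": -15,"z": -15,"ax": 0,"ay": 0,"az": 0,"gripper": 1},{"x": 10,"y": -30,"z": 0,"ax": 0,"ay": 0,"az": 0,"gripper": 1},{"x": 10,"y": -36,"z": 0,"ax": 0,"ay": 0,"az": 0,"gripper": 1},{"x": 10,"y": -36,"z": 0,"ax": 0,"ay": 0,"az": 0,"gripper": 1},{"x": 10,"y": -36,"z": 0,"ax": 0,"ay": 0,"az": 0,"gripper": 1}]'

```text
clock: 3.7
position: [0.5487, -0.1293, 0.2052]
ee_rot: [1.0, -0.024, -0.0, 0.0]
ft_force: [-0.5, -0.3, -1.5]
grip_width: 0.293
grasp_force: 60.1
```

>>> apply_moves --rows '[{"x": 10,"y": -36,"z": 0,"ax": 0,"ay": 0,"az": 0,"gripper": 1},{"x": 10,"y": -36,"z": 0,"ax": 0,"ay": 0,"az": 0,"gripper": 1},{"x": 10,"y": -36,"z": 0,"ax": 0,"ay": 0,"az": 0,"gripper": 1},{"x": 10,"y": -36,"z": 0,"ax": 0,"ay": 0,"az": 0,"gripper": 1},{"x": 10,"y": -36,"z": 0,"ax": 0,"ay": 0,"az": 0,"gripper": 1}]'

```text
clock: 4.12
position: [0.6072, 0.0483, 0.2051]
ee_rot: [1.0, -0.024, -0.0, 0.0]
ft_force: [0.2, 0.1, -1.9]
grip_width: 0.288
grasp_force: 60.1
```

```bash
python3 - <<'E'
from h import *
o=get_obs(); print(o['position'],o['grasp_force'],o['grip_width'],o['joint_pos']);print(to([.6155,.149,.15],[.995,-.101]))
E
```

```text
[0.60722573 0.04829655 0.20508977] 60.07324665784836 0.2883368559341809 [ 0.19604017  0.35446825 -0.44120531  1.53709282  0.15528526  1.28531732
 -1.88323087]
(array([   3.5, -101. ,   55.1]), np.float64(-86.9))
```

>>> apply_moves --rows '[{"x": 1,"y": -33,"z": 0,"ax": 0,"ay": 0,"az": 0,"gripper": 1},{"x": 1,"y": -34,"z": 0,"ax": 0,"ay": 0,"az": 0,"gripper": 1},{"x": 1,"y": -34,"z": 0,"ax": 0,"ay": 0,"az": 0,"gripper": 1},{"x": 0,"y": 0,"z": 0,"ax": 0,"ay": 0,"az": -3,"gripper": 1},{"x": 0,"y": 0,"z": 0,"ax": 0,"ay": 0,"az": -6,"gripper": 1}]'

```text
clock: 4.53
position: [0.614, 0.1508, 0.2048]
ee_rot: [0.998, 0.058, -0.001, -0.001]
ft_force: [0.5, -1.3, -1.7]
grip_width: 0.292
grasp_force: 60.0
```

>>> apply_moves --rows '[{"x": 0,"y": 0,"z": 0,"ax": 0,"ay": 0,"az": -7,"gripper": 1},{"x": 0,"y": 0,"z": 0,"ax": 0,"ay": 0,"az": -7,"gripper": 1},{"x": 0,"y": 0,"z": 0,"ax": 0,"ay": 0,"az": -7,"gripper": 1},{"x": 0,"y": 0,"z": 0,"ax": 0,"ay": 0,"az": -7,"gripper": 1},{"x": 0,"y": 0,"z": 0,"ax": 0,"ay": 0,"az": -7,"gripper": 1}]'

```text
clock: 4.95
position: [0.6147, 0.1472, 0.2048]
ee_rot: [0.935, 0.355, -0.0, 0.0]
ft_force: [0.8, -0.8, -1.0]
grip_width: 0.291
grasp_force: 60.0
```

>>> apply_moves --rows '[{"x": 0,"y": 0,"z": 0,"ax": 0,"ay": 0,"az": -7,"gripper": 1},{"x": 0,"y": 0,"z": 0,"ax": 0,"ay": 0,"az": -7,"gripper": 1},{"x": 0,"y": 0,"z": 0,"ax": 0,"ay": 0,"az": -7,"gripper": 1},{"x": 0,"y": 0,"z": 0,"ax": 0,"ay": 0,"az": -7,"gripper": 1},{"x": 0,"y": 0,"z": 0,"ax": 0,"ay": 0,"az": -7,"gripper": 1}]'

```text
clock: 5.37
position: [0.6147, 0.1471, 0.2049]
ee_rot: [0.785, 0.62, -0.0, -0.0]
ft_force: [0.0, -0.3, -2.0]
grip_width: 0.291
grasp_force: 60.0
```

>>> apply_moves --rows '[{"x": 0,"y": 0,"z": 0,"ax": 0,"ay": 0,"az": -5,"gripper": 1},{"x": 0,"y": 0,"z": 20,"ax": 0,"ay": 0,"az": -3,"gripper": 1},{"x": 0,"y": 0,"z": 20,"ax": 0,"ay": 0,"az": 0,"gripper": 1},{"x": 0,"y": 0,"z": 0,"ax": 0,"ay": 0,"az": 0,"gripper": 1},{"x": 0,"y": 0,"z": 0,"ax": 0,"ay": 0,"az": 0,"gripper": 1}]'

```text
clock: 5.78
position: [0.6143, 0.147, 0.1644]
ee_rot: [0.742, 0.671, -0.001, -0.001]
ft_force: [0.8, 0.1, -1.8]
grip_width: 0.292
grasp_force: 59.9
```

```bash
python3 - <<'E'
from h import *
o=get_obs(); print(o['position'],o['grasp_force'],o['ft_force'],o['joint_pos'][6]);print(to([.6155,.149,.114],[.995,-.101]))
c=cam('scene'); save(c,'s3',(280,150,480,300),4); save(cam('top'),'t3',(190,150,350,270),4)
im=np.hstack([cv2.imread('pics/s3.png')[:, :],]); 
E
```

```text
[0.61426948 0.14696009 0.16442325] 59.8975145816803 [ 0.81791489  0.07016306 -1.84697152] -0.6312076773353881
(array([ 2.2,  1.1, 50.4]), np.float64(0.1))
```

View pics/s3.png

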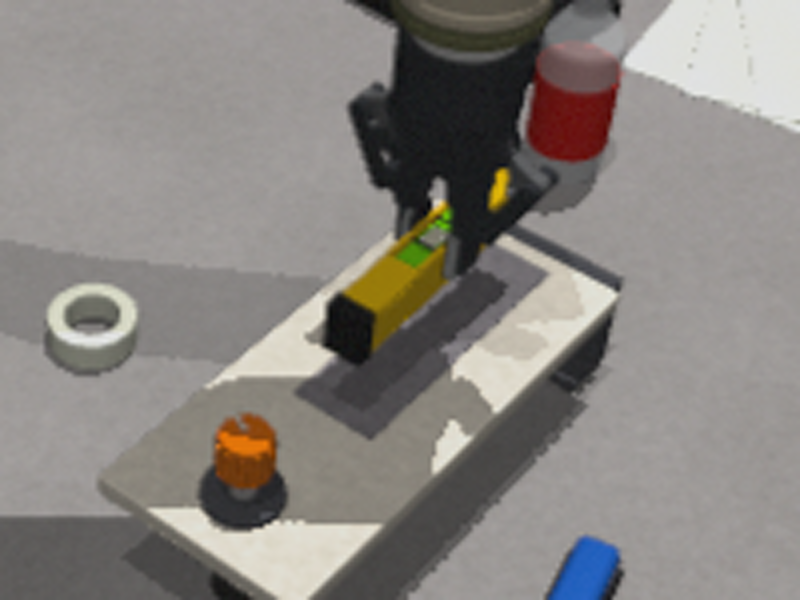

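The level hangs aligned above the strip, so I lower it.

>>> apply_moves --rows '[{"x": 2,"y": 1,"z": 20,"ax": 0,"ay": 0,"az": 0,"gripper": 1},{"x": 0,"y": 0,"z": 15,"ax": 0,"ay": 0,"az": 0,"gripper": 1},{"x": 0,"y": 0,"z": 7,"ax": 0,"ay": 0,"az": 0,"gripper": 1},{"x": 0,"y": 0,"z": 4,"ax": 0,"ay": 0,"az": 0,"gripper": 1},{"x": 0,"y": 0,"z": 0,"ax": 0,"ay": 0,"az": 0,"gripper": 1}]'

```text
clock: 6.3
position: [0.6163, 0.1493, 0.1195]
ee_rot: [0.741, 0.671, -0.0, 0.0]
ft_force: [-0.7, -1.2, -2.1]
grip_width: 0.296
grasp_force: 60.1
```

>>> apply_moves --rows '[{"x": 0,"y": 0,"z": 2,"ax": 0,"ay": 0,"az": 0,"gripper": 1},{"x": 0,"y": 0,"z": 2,"ax": 0,"ay": 0,"az": 0,"gripper": 1},{"x": 0,"y": 0,"z": 0,"ax": 0,"ay": 0,"az": 0,"gripper": 1}]'

```text
clock: 6.55
position: [0.6164, 0.1493, 0.1157]
ee_rot: [0.741, 0.671, 0.0, 0.0]
ft_force: [0.2, 0.3, -2.3]
grip_width: 0.295
grasp_force: 60.1
```

>>> apply_moves --rows '[{"x": 0,"y": 0,"z": 1,"ax": 0,"ay": 0,"az": 0,"gripper": 1},{"x": 0,"y": 0,"z": 1,"ax": 0,"ay": 0,"az": 0,"gripper": 1},{"x": 0,"y": 0,"z": 0,"ax": 0,"ay": 0,"az": 0,"gripper": 1},{"x": 0,"y": 0,"z": 0,"ax": 0,"ay": 0,"az": 0,"gripper": 1}]'

```text
clock: 6.88
position: [0.6165, 0.1493, 0.1138]
ee_rot: [0.741, 0.671, 0.0, 0.0]
ft_force: [0.6, -1.1, 1.9]
grip_width: 0.292
grasp_force: 60.5
```

Contact: the vertical force changed by about 4 N. I release and retreat straight up.

>>> apply_moves --rows '[{"x": 0,"y": 0,"z": 0,"ax": 0,"ay": 0,"az": 0,"gripper": 0.6},{"x": 0,"y": 0,"z": 0,"ax": 0,"ay": 0,"az": 0,"gripper": 0.4},{"x": 0,"y": 0,"z": 0,"ax": 0,"ay": 0,"az": 0,"gripper": 0.2},{"x": 0,"y": 0,"z": 0,"ax": 0,"ay": 0,"az": 0,"gripper": 0},{"x": 0,"y": 0,"z": 0,"ax": 0,"ay": 0,"az": 0,"gripper": 0}]'

```text
clock: 7.3
position: [0.6162, 0.1493, 0.1132]
ee_rot: [0.741, 0.671, -0.0, -0.0]
ft_force: [1.0, 0.5, 0.6]
grip_width: 0.941
grasp_force: 0.0
```

>>> apply_moves --rows '[{"x": 0,"y": 0,"z": 0,"ax": 0,"ay": 0,"az": 0,"gripper": 0},{"x": 0,"y": 0,"z": -10,"ax": 0,"ay": 0,"az": 0,"gripper": 0},{"x": 0,"y": 0,"z": -25,"ax": 0,"ay": 0,"az": 0,"gripper": 0},{"x": 0,"y": 0,"z": -35,"ax": 0,"ay": 0,"az": 0,"gripper": 0},{"x": 0,"y": 0,"z": -35,"ax": 0,"ay": 0,"az": 0,"gripper": 0}]'

```text
clock: 7.72
position: [0.6156, 0.1492, 0.2198]
ee_rot: [0.741, 0.671, -0.0, -0.0]
ft_force: [1.0, 0.8, 0.6]
grip_width: 0.996
grasp_force: 0.0
```

```bash
python3 - <<'E'
from h import *
o=get_obs(); print(o['position'],o['grip_width'],o['joint_pos']);print(to([.5985,-.036,.2],[.995,-.101]))
E
```

```text
[0.61563413 0.14922052 0.21978289] 0.9963950692694458 [ 0.22605963  0.45851055 -0.72796721  1.43655143  0.30519331  1.36287538
 -0.61276549]
(array([-186. ,    1.3,   19.8]), np.float64(0.1))
```

```bash
python3 - <<'E'
from h import *
import pickle
a,b=cam('scene'),cam('top'); pickle.dump((a,b),open('c1.pkl','wb'))
def crop(c,box,s): return cv2.resize(c['color'][box[1]:box[3],box[0]:box[2],::-1],None,fx=s,fy=s,interpolation=cv2.INTER_CUBIC)
i1=crop(a,(300,180,440,330),4); i2=crop(b,(200,160,360,260),4)  # 560x600
i2=crop(b,(300,170,360,240),4)
o=np.zeros((600,800,3),np.uint8); o[:,:560]=i1; o[:280,560:]=i2
cv2.imwrite('pics/k.png',o)
E
```

```text
(no output)
```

View pics/k.png

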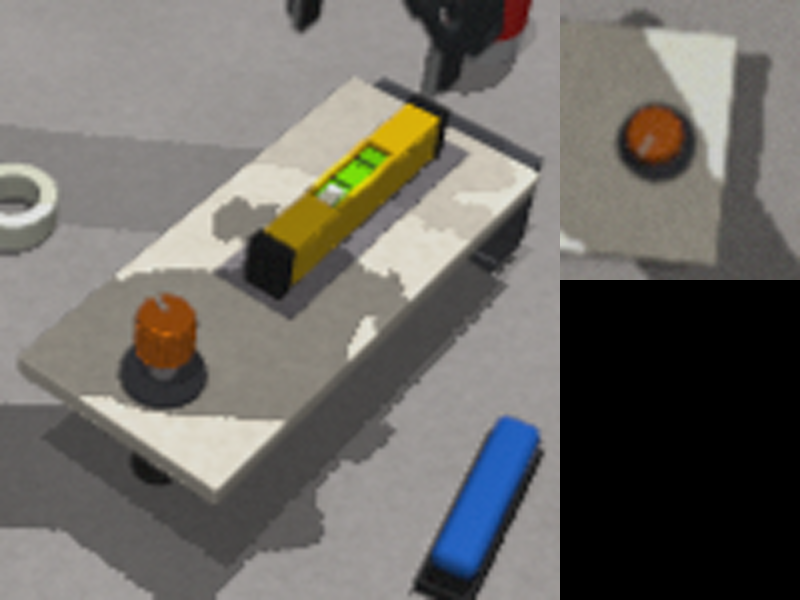

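The level lies along the strip, with the bubble at the knob end of its window (330,192 in the crop), so that end is high as expected. The knob top is at scene crop (165,314) and top crop (657,133).

```bash
python3 - <<'E'
from h import *
import pickle
a,b=pickle.load(open('c1.pkl','rb'))
for z in(.138,.143,.148): print(z,px2w(b,300+97/4,170+133/4,z),px2w(a,300+165/4,180+314/4,z))
print(to([.5985,-.036,.2],[.995,-.101]))
E
```

```text
0.138 [ 0.59721229 -0.03698072  0.138     ] [ 0.58910746 -0.02506077  0.138     ]
0.143 [ 0.59657277 -0.03698092  0.143     ] [ 0.59143457 -0.02878754  0.143     ]
0.148 [ 0.59593325 -0.03698111  0.148     ] [ 0.59376168 -0.03251431  0.148     ]
(array([-187.9,   -1.5,   24.9]), np.float64(0.1))
```

>>> apply_moves --rows '[{"x": -38,"y": -1,"z": 0,"ax": 0,"ay": 0,"az": 0,"gripper": 0},{"x": -38,"y": -1,"z": 0,"ax": 0,"ay": 0,"az": 0,"gripper": 0},{"x": -38,"y": -1,"z": 0,"ax": 0,"ay": 0,"az": 0,"gripper": 0},{"x": -38,"y": 0,"z": 0,"ax": 0,"ay": 0,"az": 0,"gripper": 0},{"x": -36,"y": 0,"z": 20,"ax": 0,"ay": 0,"az": 0,"gripper": 0}]'

```text
clock: 8.23
position: [0.5959, -0.0393, 0.2021]
ee_rot: [0.742, 0.671, 0.002, 0.002]
ft_force: [1.1, -1.3, 1.1]
grip_width: 1.003
grasp_force: 0.0
```

>>> apply_moves --rows '[{"x": 0,"y": 0,"z": 10,"ax": 0,"ay": 0,"az": 0,"gripper": 0},{"x": 0,"y": 0,"z": 0,"ax": 0,"ay": 0,"az": 0,"gripper": 0},{"x": 0,"y": 0,"z": 0,"ax": 0,"ay": 0,"az": 0,"gripper": 0}]'

```text
clock: 8.48
position: [0.5942, -0.037, 0.1883]
ee_rot: [0.741, 0.671, -0.0, -0.0]
ft_force: [-0.0, 0.4, 1.2]
grip_width: 0.994
grasp_force: 0.0
```

```bash
python3 - <<'E'
from h import *
o=get_obs(); print(o['position'],o['joint_pos'],o['ft_force']);print(to([.597,-.0367,.133],[.995,-.101]))
E
```

```text
[ 0.59423162 -0.03696902  0.18831961] [ 0.52981953  0.38230864 -0.68154177  1.5850921   0.24845794  1.26357367
 -0.29161989] [-0.00240382  0.35985848  1.20460157]
(array([ 0.5,  2.8, 55.3]), np.float64(0.1))
```

>>> apply_moves --rows '[{"x": 0.5,"y": 2.8,"z": 15,"ax": 0,"ay": 0,"az": 0,"gripper": 0},{"x": 0,"y": 0,"z": 15,"ax": 0,"ay": 0,"az": 0,"gripper": 0},{"x": 0,"y": 0,"z": 15,"ax": 0,"ay": 0,"az": 0,"gripper": 0},{"x": 0,"y": 0,"z": 10,"ax": 0,"ay": 0,"az": 0,"gripper": 0},{"x": 0,"y": 0,"z": 0,"ax": 0,"ay": 0,"az": 0,"gripper": 0.2}]' --newtons 40

```text
clock: 8.9
position: [0.5965, -0.0359, 0.1313]
ee_rot: [0.741, 0.672, -0.001, -0.001]
ft_force: [-0.3, -0.4, -0.4]
grip_width: 0.888
grasp_force: 0.0
```

>>> apply_moves --rows '[{"x": 0,"y": 0,"z": 0,"ax": 0,"ay": 0,"az": 0,"gripper": 0.4},{"x": 0,"y": 0,"z": 0,"ax": 0,"ay": 0,"az": 0,"gripper": 0.6},{"x": 0,"y": 0,"z": 0,"ax": 0,"ay": 0,"az": 0,"gripper": 1},{"x": 0,"y": 0,"z": 0,"ax": 0,"ay": 0,"az": 0,"gripper": 1},{"x": 0,"y": 0,"z": 0,"ax": 0,"ay": 0,"az": 0,"gripper": 1}]'

```text
clock: 9.32
position: [0.5966, -0.0371, 0.1337]
ee_rot: [0.741, 0.671, -0.001, -0.0]
ft_force: [-5.8, 0.2, 2.9]
grip_width: 0.368
grasp_force: 40.2
```

>>> apply_moves --rows '[{"x": 0,"y": 0,"z": 0,"ax": 0,"ay": 0,"az": 0,"gripper": 1},{"x": 0,"y": 0,"z": 0,"ax": 0,"ay": 0,"az": 0,"gripper": 1},{"x": 0,"y": 0,"z": 0,"ax": 0,"ay": 0,"az": 0,"gripper": 1}]'

```text
clock: 9.57
position: [0.5966, -0.0371, 0.1337]
ee_rot: [0.741, 0.671, -0.001, -0.0]
ft_force: [-5.2, -0.5, 1.7]
grip_width: 0.371
grasp_force: 40.2
```

```bash
python3 - <<'E'
from h import *
o=get_obs(); print(o['position'],o['ft_force'],o['torque'],o['grip_width'],o['grasp_force'])
save(cam('scene'),'s5',(290,160,440,310),4)
E
```

```text
[ 0.59659059 -0.03710606  0.13374864] [-5.18247514 -0.48897021  1.65023861] [0.09453008 1.02176574 0.12146879] 0.3709459735592206 40.24469554424286
```

View pics/s5.png

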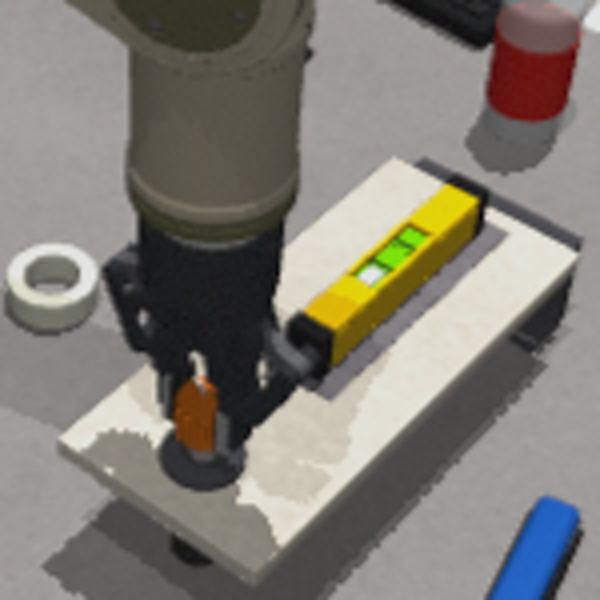

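The gripper holds the knob and the bubble stays visible at (372,272). I push down in steps while watching the force.

>>> apply_moves --rows '[{"x": 0,"y": -1,"z": 4,"ax": 0,"ay": 0,"az": 0,"gripper": 1},{"x": 0,"y": 0,"z": 4,"ax": 0,"ay": 0,"az": 0,"gripper": 1},{"x": 0,"y": 0,"z": 4,"ax": 0,"ay": 0,"az": 0,"gripper": 1},{"x": 0,"y": 0,"z": 0,"ax": 0,"ay": 0,"az": 0,"gripper": 1}]' --newtons 60

```text
clock: 9.95
position: [0.5963, -0.0385, 0.1211]
ee_rot: [0.742, 0.671, -0.0, 0.001]
ft_force: [-4.2, -3.9, 4.2]
grip_width: 0.366
grasp_force: 60.3
```

>>> apply_moves --rows '[{"x": 0,"y": 0,"z": 3,"ax": 0,"ay": 0,"az": 0,"gripper": 1},{"x": 0,"y": 0,"z": 3,"ax": 0,"ay": 0,"az": 0,"gripper": 1},{"x": 0,"y": 0,"z": 0,"ax": 0,"ay": 0,"az": 0,"gripper": 1}]'

```text
clock: 10.2
position: [0.5963, -0.0387, 0.1155]
ee_rot: [0.742, 0.67, -0.001, 0.001]
ft_force: [-5.5, -5.2, 6.4]
grip_width: 0.367
grasp_force: 60.4
```

>>> apply_moves --rows '[{"x": 0,"y": 0,"z": 2,"ax": 0,"ay": 0,"az": 0,"gripper": 1},{"x": 0,"y": 0,"z": 2,"ax": 0,"ay": 0,"az": 0,"gripper": 1},{"x": 0,"y": 0,"z": 0,"ax": 0,"ay": 0,"az": 0,"gripper": 1}]'

```text
clock: 10.45
position: [0.5963, -0.0388, 0.1118]
ee_rot: [0.742, 0.67, -0.001, 0.001]
ft_force: [-7.2, -5.8, 8.9]
grip_width: 0.366
grasp_force: 60.5
```

>>> apply_moves --rows '[{"x": -1,"y": -1,"z": 0,"ax": 0,"ay": 0,"az": 0,"gripper": 1},{"x": -0.5,"y": -0.5,"z": 0,"ax": 0,"ay": 0,"az": 0,"gripper": 1},{"x": 0,"y": 0,"z": 0,"ax": 0,"ay": 0,"az": 0,"gripper": 1},{"x": 0,"y": 0,"z": 0,"ax": 0,"ay": 0,"az": 0,"gripper": 1}]'

```text
clock: 10.78
position: [0.5961, -0.0389, 0.1129]
ee_rot: [0.742, 0.671, 0.001, 0.001]
ft_force: [0.5, -2.9, 7.6]
grip_width: 0.371
grasp_force: 60.4
```

```bash
cat > bub.py <<'E'
from h import *
def bubble(c,box=(360,180,410,240),verbose=True):
    im=c['color'].astype(float); x0,y0,x1,y1=box
    s=im[y0:y1,x0:x1]; r,g,b=s[...,0],s[...,1],s[...,2]
    m=((g>r*1.25)&(g>b*1.5)&(g>90)).astype(np.uint8)
    n,l,st,ce=cv2.connectedComponentsWithStats(cv2.dilate(m,np.ones((3,3))))
    ys,xs=np.nonzero(m); P=np.c_[xs+x0,ys+y0].astype(np.float32)
    # window pixels: green; axis by least squares, world coordinates on top plane
    W=np.array([px2w(c,u,v,.122)[:2] for u,v in P])*1000
    ax=np.array([.101,.995])  # along board, + toward the hinge
    t=W@ax; q=W@[.995,-.101]
    mid=(np.percentile(t,1)+np.percentile(t,99))/2; qm=(np.percentile(q,2)+np.percentile(q,98))/2
    ts=np.arange(-45,46,1.5); prof=[]
    for d in ts:
        v=[]
        for e in(-2,0,2):
            w=ax*(mid+d)+np.array([.995,-.101])*(qm+e); u=w2px(c,[w[0]/1e3,w[1]/1e3,.122])
            v.append(cv2.getRectSubPix(c['color'],(1,1),(float(u[0]),float(u[1])))[0,0])
        prof.append(np.mean(v,0))
    prof=np.array(prof); 
    print('n',len(P),'t',np.percentile(t,[0,1,99,100]).round(1),'mid',mid.round(1),'q',qm.round(1))
    B=prof[:,2]; k=abs(ts)<34; w=np.clip(B-np.median(B[k])-25,0,None)*k; print('bubble toward hinge mm',(w@ts/w.sum()).round(1),'width',(w>0.5*w.max()).sum()*1.5)
    if verbose: print(np.c_[ts,prof].round(0).astype(int).tolist())
E
python3 - <<'E'
from bub import *
o=get_obs(); print(o['position'],o['ft_force'],o['torque'],o['joint_pos'][6])
c=cam('scene'); bubble(c); save(c,'s6',(290,160,440,310),4)
E
```

```text
[ 0.59613838 -0.03885109  0.11293741] [ 0.49285435 -2.85820167  7.58496396] [-0.00290155 -0.09358131 -0.01760976] -0.32801832645613194
n 78 t [174.9 175.2 234.9 235.8] mid 205.1 q 597.1
bubble toward hinge mm 12.9 width 16.5
[[-45, 226, 210, 10], [-44, 226, 211, 10], [-42, 226, 211, 10], [-40, 226, 210, 10], [-39, 226, 210, 10], [-38, 226, 210, 10], [-36, 225, 209, 10], [-34, 222, 210, 10], [-33, 216, 211, 10], [-32, 195, 212, 10], [-30, 163, 214, 10], [-28, 137, 219, 10], [-27, 127, 223, 10], [-26, 126, 224, 10], [-24, 126, 225, 10], [-22, 125, 224, 10], [-21, 124, 223, 10], [-20, 120, 218, 10], [-18, 112, 205, 10], [-16, 98, 179, 11], [-15, 90, 164, 13], [-14, 93, 168, 14], [-12, 90, 161, 18], [-10, 81, 142, 24], [-9, 83, 146, 26], [-8, 100, 177, 19], [-6, 115, 206, 13], [-4, 123, 221, 10], [-3, 125, 224, 10], [-2, 125, 224, 10], [0, 124, 220, 15], [2, 122, 206, 31], [3, 126, 185, 69], [4, 146, 175, 118], [6, 181, 190, 166], [8, 209, 211, 202], [9, 221, 222, 220], [10, 217, 219, 219], [12, 196, 197, 198], [14, 163, 163, 164], [15, 136, 137, 137], [16, 147, 149, 148], [18, 182, 187, 182], [20, 203, 217, 196], [21, 188, 224, 161], [22, 161, 225, 101], [24, 136, 224, 44], [26, 125, 221, 17], [27, 119, 208, 11], [28, 112, 181, 10], [30, 109, 142, 10], [32, 119, 120, 10], [33, 144, 125, 10], [34, 175, 148, 10], [36, 205, 177, 10], [38, 220, 200, 10], [39, 225, 209, 10], [40, 226, 211, 10], [42, 226, 210, 10], [44, 226, 210, 10], [45, 226, 209, 10]]
```

View pics/s6.png

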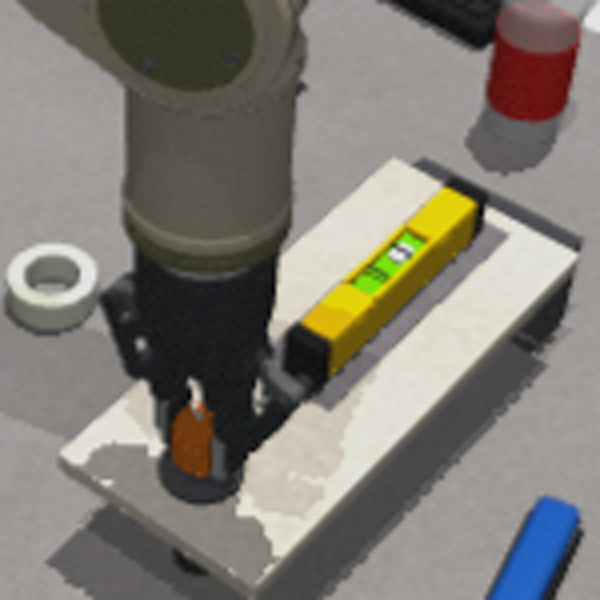

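The bubble is now on the hinge side (400,252), so the knob end is low, as it should be once pressed. I press slightly more, let it settle and measure again.

>>> apply_moves --rows '[{"x": -1,"y": 0,"z": 1.5,"ax": 0,"ay": 0,"az": 0,"gripper": 1},{"x": 0,"y": 0,"z": 1.5,"ax": 0,"ay": 0,"az": 0,"gripper": 1},{"x": 0,"y": 0,"z": 0,"ax": 0,"ay": 0,"az": 0,"gripper": 1},{"x": 0,"y": 0,"z": 0,"ax": 0,"ay": 0,"az": 0,"gripper": 1},{"x": 0,"y": 0,"z": 0,"ax": 0,"ay": 0,"az": 0,"gripper": 1}]'

```text
clock: 11.25
position: [0.5962, -0.0389, 0.1101]
ee_rot: [0.741, 0.671, 0.002, 0.001]
ft_force: [-1.7, 0.2, 10.5]
grip_width: 0.371
grasp_force: 60.6
```

>>> apply_moves --rows '[{"x": 0,"y": 0,"z": 0,"ax": 0,"ay": 0,"az": 0,"gripper": 1},{"x": 0,"y": 0,"z": 0,"ax": 0,"ay": 0,"az": 0,"gripper": 1},{"x": 0,"y": 0,"z": 0,"ax": 0,"ay": 0,"az": 0,"gripper": 1},{"x": 0,"y": 0,"z": 0,"ax": 0,"ay": 0,"az": 0,"gripper": 1},{"x": 0,"y": 0,"z": 0,"ax": 0,"ay": 0,"az": 0,"gripper": 1}]'

```text
clock: 11.67
position: [0.5961, -0.0389, 0.1101]
ee_rot: [0.741, 0.671, 0.002, 0.001]
ft_force: [-1.7, -0.2, 9.9]
grip_width: 0.364
grasp_force: 60.6
```

```bash
python3 - <<'E'
from bub import *
bubble(cam('scene'))
E
```

```text
n 79 t [174.9 175.2 234.9 235.8] mid 205.1 q 597.1
bubble toward hinge mm 14.3 width 16.5
[[-45, 226, 210, 10], [-44, 226, 210, 10], [-42, 226, 210, 10], [-40, 226, 209, 10], [-39, 225, 209, 10], [-38, 226, 209, 10], [-36, 225, 210, 10], [-34, 223, 211, 10], [-33, 216, 211, 10], [-32, 194, 212, 10], [-30, 162, 214, 10], [-28, 137, 219, 10], [-27, 128, 223, 10], [-26, 126, 224, 10], [-24, 126, 224, 10], [-22, 125, 224, 10], [-21, 124, 223, 10], [-20, 120, 218, 10], [-18, 112, 205, 10], [-16, 98, 179, 10], [-15, 90, 164, 11], [-14, 93, 168, 13], [-12, 91, 162, 20], [-10, 82, 144, 26], [-9, 84, 147, 27], [-8, 100, 178, 20], [-6, 115, 207, 13], [-4, 123, 221, 10], [-3, 125, 224, 10], [-2, 125, 224, 10], [0, 124, 223, 11], [2, 123, 218, 18], [3, 123, 204, 42], [4, 130, 183, 80], [6, 153, 176, 126], [8, 187, 193, 172], [9, 213, 214, 206], [10, 216, 217, 215], [12, 196, 198, 198], [14, 165, 166, 166], [15, 143, 145, 145], [16, 159, 162, 161], [18, 194, 199, 196], [20, 211, 220, 208], [21, 201, 224, 185], [22, 178, 224, 140], [24, 151, 223, 83], [26, 131, 220, 38], [27, 120, 208, 16], [28, 112, 181, 10], [30, 109, 143, 10], [32, 120, 119, 10], [33, 144, 124, 10], [34, 176, 148, 10], [36, 204, 177, 10], [38, 220, 199, 10], [39, 225, 208, 10], [40, 225, 210, 10], [42, 226, 210, 10], [44, 226, 209, 10], [45, 226, 209, 10]]
```

```bash
python3 - <<'E'
from bub import *
import pickle
a,b=pickle.load(open('c1.pkl','rb'))
bubble(a)
E
```

```text
n 72 t [185.1 188.3 240.6 240.8] mid 214.4 q 594.4
bubble toward hinge mm -23.2 width 15.0
[[-45, 150, 121, 10], [-44, 151, 121, 10], [-42, 151, 121, 10], [-40, 151, 121, 10], [-39, 150, 121, 10], [-38, 151, 122, 12], [-36, 151, 123, 21], [-34, 153, 127, 41], [-33, 153, 133, 70], [-32, 155, 143, 103], [-30, 158, 153, 128], [-28, 159, 157, 137], [-27, 161, 158, 140], [-26, 165, 162, 145], [-24, 171, 169, 155], [-22, 182, 181, 170], [-21, 196, 197, 190], [-20, 203, 210, 199], [-18, 193, 210, 184], [-16, 159, 194, 136], [-15, 116, 167, 76], [-14, 86, 142, 37], [-12, 76, 130, 27], [-10, 85, 148, 23], [-9, 102, 183, 17], [-8, 115, 209, 12], [-6, 121, 219, 10], [-4, 122, 221, 10], [-3, 122, 221, 10], [-2, 121, 221, 10], [0, 120, 220, 10], [2, 120, 220, 10], [3, 119, 219, 10], [4, 116, 214, 10], [6, 109, 201, 11], [8, 100, 184, 11], [9, 92, 169, 12], [10, 82, 147, 15], [12, 72, 125, 22], [14, 71, 124, 24], [15, 82, 146, 19], [16, 94, 173, 13], [18, 102, 189, 11], [20, 104, 194, 10], [21, 104, 193, 10], [22, 102, 188, 10], [24, 97, 173, 10], [26, 93, 146, 11], [27, 95, 115, 12], [28, 112, 105, 12], [30, 139, 116, 10], [32, 168, 136, 10], [33, 194, 157, 10], [34, 210, 170, 10], [36, 216, 175, 10], [38, 217, 177, 10], [39, 217, 177, 10], [40, 217, 177, 10], [42, 217, 177, 10], [44, 217, 178, 10], [45, 217, 178, 10]]
```

>>> apply_moves --rows '[{"x": 0,"y": 0,"z": 0,"ax": 0,"ay": 0,"az": 5,"gripper": 1},{"x": 0,"y": 0,"z": 0,"ax": 0,"ay": 0,"az": 5,"gripper": 1},{"x": 0,"y": 0,"z": 0,"ax": 0,"ay": 0,"az": 5,"gripper": 1},{"x": 0,"y": 0,"z": 0,"ax": 0,"ay": 0,"az": 5,"gripper": 1}]'

```text
clock: 12.05
position: [0.5956, -0.0387, 0.11]
ee_rot: [0.848, 0.53, 0.001, 0.0]
ft_force: [-4.4, 0.4, 10.3]
grip_width: 0.369
grasp_force: 60.9
```

>>> apply_moves --rows '[{"x": 0,"y": 0,"z": 0,"ax": 0,"ay": 0,"az": 0,"gripper": 1},{"x": 0,"y": 0,"z": 0,"ax": 0,"ay": 0,"az": 0,"gripper": 1},{"x": 0,"y": 0,"z": 0,"ax": 0,"ay": 0,"az": 0,"gripper": 1},{"x": 0,"y": 0,"z": 0,"ax": 0,"ay": 0,"az": 0,"gripper": 1},{"x": 0,"y": 0,"z": 0,"ax": 0,"ay": 0,"az": 0,"gripper": 1}]'

```text
clock: 12.47
position: [0.5957, -0.0387, 0.11]
ee_rot: [0.847, 0.532, 0.001, 0.0]
ft_force: [-4.1, 0.8, 10.7]
grip_width: 0.367
grasp_force: 61.0
```

>>> apply_moves --rows '[{"x": 0,"y": 0,"z": 0,"ax": 0,"ay": 0,"az": 0,"gripper": 1},{"x": 0,"y": 0,"z": 0,"ax": 0,"ay": 0,"az": 0,"gripper": 1},{"x": 0,"y": 0,"z": 0,"ax": 0,"ay": 0,"az": 0,"gripper": 1},{"x": 0,"y": 0,"z": 0,"ax": 0,"ay": 0,"az": 0,"gripper": 1},{"x": 0,"y": 0,"z": 0,"ax": 0,"ay": 0,"az": 0,"gripper": 1}]'

```text
clock: 12.88
position: [0.5956, -0.0387, 0.11]
ee_rot: [0.847, 0.532, 0.001, 0.0]
ft_force: [-4.2, 1.1, 10.4]
grip_width: 0.365
grasp_force: 61.0
```

```bash
python3 - <<'E'
from bub import *
o=get_obs(); print(o['position'],o['ft_force'],o['torque'],o['joint_pos'][6])
bubble(cam('scene'),verbose=False)
E
```

```text
[ 0.59563963 -0.03871387  0.11002321] [-4.17195715  1.10812258 10.44202877] [ 0.47643915  0.56545974 -0.0214746 ] -0.6538072159560442
n 79 t [175.7 176.4 235.9 236.1] mid 206.1 q 596.6
bubble toward hinge mm 6.8 width 12.0
```

>>> apply_moves --rows '[{"x": 0,"y": -0.5,"z": 0,"ax": 0,"ay": 0,"az": 5,"gripper": 1},{"x": 0,"y": 0,"z": 0,"ax": 0,"ay": 0,"az": 5,"gripper": 1},{"x": 0,"y": 0,"z": 0,"ax": 0,"ay": 0,"az": 5,"gripper": 1},{"x": 0,"y": 0,"z": 0,"ax": 0,"ay": 0,"az": 0,"gripper": 1}]'

```text
clock: 13.27
position: [0.5953, -0.0384, 0.1107]
ee_rot: [0.91, 0.415, 0.001, 0.001]
ft_force: [-6.6, 1.6, 15.8]
grip_width: 0.371
grasp_force: 61.5
```

>>> apply_moves --rows '[{"x": 0,"y": 0,"z": 0,"ax": 0,"ay": 0,"az": 0,"gripper": 1},{"x": 0,"y": 0,"z": 0,"ax": 0,"ay": 0,"az": 0,"gripper": 1},{"x": 0,"y": 0,"z": 0,"ax": 0,"ay": 0,"az": 0,"gripper": 1},{"x": 0,"y": 0,"z": 0,"ax": 0,"ay": 0,"az": 0,"gripper": 1},{"x": 0,"y": 0,"z": 0,"ax": 0,"ay": 0,"az": 0,"gripper": 1}]'

```text
clock: 13.68
position: [0.5953, -0.0383, 0.1107]
ee_rot: [0.909, 0.417, 0.001, 0.0]
ft_force: [-6.0, 1.4, 16.1]
grip_width: 0.367
grasp_force: 61.5
```

>>> apply_moves --rows '[{"x": 0,"y": 0,"z": 0,"ax": 0,"ay": 0,"az": 0,"gripper": 1},{"x": 0,"y": 0,"z": 0,"ax": 0,"ay": 0,"az": 0,"gripper": 1},{"x": 0,"y": 0,"z": 0,"ax": 0,"ay": 0,"az": 0,"gripper": 1},{"x": 0,"y": 0,"z": 0,"ax": 0,"ay": 0,"az": 0,"gripper": 1},{"x": 0,"y": 0,"z": 0,"ax": 0,"ay": 0,"az": 0,"gripper": 1}]'

```text
clock: 14.1
position: [0.5954, -0.0384, 0.1107]
ee_rot: [0.909, 0.417, 0.002, 0.0]
ft_force: [-6.0, 0.7, 15.2]
grip_width: 0.364
grasp_force: 61.5
```

```bash
python3 - <<'E'
from bub import *
o=get_obs(); print(o['position'],o['ft_force'],o['torque'],o['joint_pos'][6])
bubble(cam('scene'))
E
```

```text
[ 0.59535035 -0.03838089  0.11066126] [-5.96039513  0.74606792 15.22418721] [0.42676857 1.00657033 0.01602729] -0.8991915370827264
n 77 t [176.5 176.8 235.9 236.1] mid 206.3 q 596.5
bubble toward hinge mm 5.1 width 15.0
[[-45, 225, 209, 10], [-44, 225, 209, 10], [-42, 225, 209, 10], [-40, 225, 209, 10], [-39, 225, 208, 10], [-38, 225, 209, 10], [-36, 225, 209, 10], [-34, 223, 209, 10], [-33, 216, 209, 10], [-32, 197, 210, 10], [-30, 166, 213, 10], [-28, 139, 217, 10], [-27, 127, 222, 10], [-26, 124, 224, 10], [-24, 124, 224, 10], [-22, 124, 224, 10], [-21, 123, 222, 10], [-20, 120, 218, 10], [-18, 112, 206, 10], [-16, 99, 183, 11], [-15, 91, 166, 12], [-14, 91, 165, 13], [-12, 90, 161, 16], [-10, 83, 144, 22], [-9, 81, 140, 25], [-8, 93, 161, 25], [-6, 109, 180, 38], [-4, 123, 174, 74], [-3, 150, 175, 121], [-2, 188, 194, 170], [0, 212, 214, 204], [2, 221, 223, 220], [3, 224, 226, 225], [4, 223, 226, 225], [6, 223, 225, 225], [8, 223, 224, 225], [9, 218, 221, 219], [10, 206, 211, 204], [12, 175, 185, 163], [14, 130, 156, 106], [15, 99, 142, 58], [16, 95, 161, 28], [18, 107, 193, 15], [20, 118, 215, 11], [21, 123, 223, 10], [22, 123, 224, 10], [24, 124, 224, 10], [26, 123, 222, 10], [27, 121, 216, 10], [28, 117, 199, 10], [30, 115, 167, 10], [32, 124, 138, 10], [33, 147, 132, 10], [34, 178, 151, 10], [36, 205, 178, 10], [38, 220, 197, 10], [39, 224, 206, 10], [40, 225, 209, 10], [42, 225, 209, 10], [44, 226, 208, 10], [45, 225, 208, 10]]
```

>>> apply_moves --rows '[{"x": -0.6,"y": -0.7,"z": -1.5,"ax": 0,"ay": 0,"az": 4,"gripper": 1},{"x": 0,"y": 0,"z": 0,"ax": 0,"ay": 0,"az": 4.5,"gripper": 1},{"x": 0,"y": 0,"z": 0,"ax": 0,"ay": 0,"az": 0,"gripper": 1},{"x": 0,"y": 0,"z": 0,"ax": 0,"ay": 0,"az": 0,"gripper": 1}]'

```text
clock: 14.48
position: [0.595, -0.0382, 0.112]
ee_rot: [0.937, 0.349, 0.002, 0.0]
ft_force: [-1.3, 1.5, 10.4]
grip_width: 0.365
grasp_force: 61.0
```

>>> apply_moves --rows '[{"x": 0,"y": 0,"z": 0,"ax": 0,"ay": 0,"az": 0,"gripper": 1},{"x": 0,"y": 0,"z": 0,"ax": 0,"ay": 0,"az": 0,"gripper": 1},{"x": 0,"y": 0,"z": 0,"ax": 0,"ay": 0,"az": 0,"gripper": 1},{"x": 0,"y": 0,"z": 0,"ax": 0,"ay": 0,"az": 0,"gripper": 1},{"x": 0,"y": 0,"z": 0,"ax": 0,"ay": 0,"az": 0,"gripper": 1}]'

```text
clock: 14.9
position: [0.595, -0.0382, 0.112]
ee_rot: [0.937, 0.349, 0.002, 0.0]
ft_force: [-1.4, 2.6, 11.6]
grip_width: 0.37
grasp_force: 61.0
```

>>> apply_moves --rows '[{"x": 0,"y": 0,"z": 0,"ax": 0,"ay": 0,"az": 0,"gripper": 1},{"x": 0,"y": 0,"z": 0,"ax": 0,"ay": 0,"az": 0,"gripper": 1},{"x": 0,"y": 0,"z": 0,"ax": 0,"ay": 0,"az": 0,"gripper": 1},{"x": 0,"y": 0,"z": 0,"ax": 0,"ay": 0,"az": 0,"gripper": 1},{"x": 0,"y": 0,"z": 0,"ax": 0,"ay": 0,"az": 0,"gripper": 1}]'

```text
clock: 15.32
position: [0.595, -0.0382, 0.112]
ee_rot: [0.937, 0.349, 0.002, 0.0]
ft_force: [-1.5, 2.4, 11.0]
grip_width: 0.373
grasp_force: 61.0
```

```bash
python3 - <<'E'
from bub import *
o=get_obs(); print(o['position'],o['ft_force'],o['torque'],o['joint_pos'][6])
c=cam('scene'); bubble(c)
def crop(c,box,s): return cv2.resize(c['color'][box[1]:box[3],box[0]:box[2],::-1],None,fx=s,fy=s,interpolation=cv2.INTER_CUBIC)
i1=crop(c,(360,190,420,250),10)[:600,:400]; i2=crop(c,(300,180,400,330),4)
q=np.zeros((600,800,3),np.uint8); q[:,:400]=i1; q[:,400:]=i2; cv2.imwrite('pics/fin.png',q)
E
```

```text
[ 0.59504331 -0.03819993  0.11196041] [-1.48983203  2.42030224 11.02792337] [ 0.43816483 -0.02669544 -0.01655021] -1.0374420269817133
n 75 t [176.9 177.5 235.9 236.1] mid 206.7 q 596.4
bubble toward hinge mm 2.4 width 16.5
[[-45, 225, 209, 10], [-44, 225, 208, 10], [-42, 225, 208, 10], [-40, 225, 208, 10], [-39, 225, 208, 10], [-38, 225, 208, 10], [-36, 225, 208, 10], [-34, 223, 209, 10], [-33, 216, 210, 10], [-32, 197, 213, 10], [-30, 168, 216, 10], [-28, 141, 219, 10], [-27, 128, 222, 10], [-26, 124, 223, 10], [-24, 124, 224, 10], [-22, 123, 223, 10], [-21, 122, 222, 10], [-20, 118, 217, 10], [-18, 111, 205, 10], [-16, 102, 188, 10], [-15, 95, 174, 10], [-14, 91, 167, 11], [-12, 85, 151, 15], [-10, 73, 122, 25], [-9, 75, 108, 45], [-8, 102, 123, 80], [-6, 143, 154, 126], [-4, 186, 191, 173], [-3, 214, 216, 208], [-2, 223, 224, 222], [0, 223, 225, 224], [2, 224, 226, 225], [3, 225, 226, 226], [4, 223, 226, 224], [6, 222, 226, 223], [8, 219, 225, 217], [9, 206, 222, 196], [10, 177, 214, 148], [12, 138, 198, 86], [14, 105, 174, 41], [15, 87, 154, 25], [16, 89, 160, 22], [18, 104, 189, 16], [20, 117, 213, 12], [21, 123, 223, 10], [22, 124, 224, 10], [24, 124, 223, 10], [26, 124, 222, 10], [27, 125, 217, 10], [28, 127, 203, 10], [30, 127, 171, 10], [32, 131, 138, 10], [33, 149, 131, 10], [34, 178, 150, 10], [36, 205, 177, 10], [38, 220, 197, 10], [39, 224, 206, 10], [40, 225, 208, 10], [42, 225, 208, 10], [44, 225, 208, 10], [45, 225, 208, 10]]
```

View pics/fin.png

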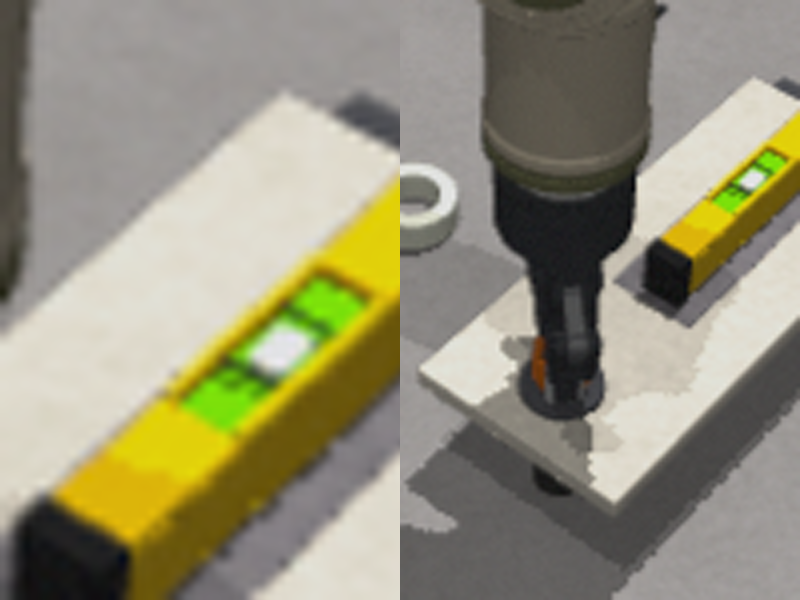

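The bubble sits centred between the lines: its edges are at about -6.2 and 11.2, and the lines at -10 and 15.5. The knob is held and pressed with about 11 N, more than the 3 to 6 N needed to bring the board to the desk. An extra 3 mm of press earlier did not move the board, so the foot is standing.

```bash
python3 -c "
from workcell import *
print(hand_in())"
```

```text
the job is handed in; nothing more can be done
None
```

I handed the job in: the yellow level lies released on the grey strip, and the bubble is centred between the lines to within about 1 mm. The foot is on the desk, and the gripper still holds the knob, pressing with about 11 N.

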